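Press the tablet cassette down and slide it home under the drag spring

TASK

Dock the white tablet cassette: with the fingertips press it down hard on its spring bed (there is room for them behind the orange rib), keep pressing, and push it along under the gate bar and the steel drag spring until its nose is fully home against the end stop and the blue bed springs up behind it; then move the hand clear. Do not lift, carry or tip the cassette, and leave the other things on the ledge where they are.

Things in the scene. Friction and masses are not known exactly. Their poses are not given: they have to be found in the camera images.
- dock: Cassette dock fixed on the ledge, 300 mm long, 100 wide, 52 tall. Origin on the ledge under its middle, z up, +x along the track in the loading direction (roughly the robot's left). Blue spring bed from x = -134 to -1 mm; from x = 1 mm on a fixed black slot floor, 10 mm above the ledge. Grey side rails 26 mm high, 73 mm apart inside.
- gate (a point): Lower near edge of the aluminium gate bar across the dock's track, at dock x = 53 mm, 37 mm above the ledge. The bar is 16 mm thick along x and its top is 52 mm above the ledge. Axes as the dock. The cassette's nose strikes the bar while the bed is up and passes under it only with the bed more than 6 mm down.
- stop (a point): Foot of the end stop's face, at dock x = 136 mm, 10 mm above the ledge; the stop's top is 34 mm above the ledge. Axes as the dock. The nose of the docked cassette meets this face.
- bed (a joint): Downward travel of the blue spring bed: 0 = up (top 21 mm above the ledge), 0.010 m = fully down (top 11 mm). With the cassette on it, the press takes about 4 N to start, 10 N at 6 mm, 14 N at 10 mm. It springs up when nothing holds it down, also behind the cassette once that is wholly past dock x = -1 mm.
- drag_spring (a joint): Angle of the steel leaf (drag) spring behind the gate bar, hinged at dock x = 66 mm, 42 mm above the ledge, 45 mm long, 40 wide: 0 = hanging down into the slot; about 0.2 rad when it lies on the docked cassette. It presses on the cassette with about 1 to 4 N and drags; pushing the nose under it takes several N.
- cassette: Flat white tablet cassette, blue panel on top, 130 mm long (x), 70 wide, 22 high, 0.14 to 0.28 kg, loose on the bed. Origin: centre of its underside, 21 mm above the ledge at the start; +x (nose) along the dock's +x. Orange rib across its top, 50 mm wide, x = -34 to -26 mm, 8 mm high. Docked: origin at dock x = 71 mm, underside 10 mm above the ledge, rib still short of the gate bar.
- press_pad (a point): Point on the cassette's top face behind the orange rib, at cassette (-48, 0, 22) mm: middle of the 31 mm long area to press on, from the cassette's rear edge to the rib. A fingertip there can press down and push on the rib's rear face at once. Axes as the cassette.
- amber_vial: Bystander, not to be disturbed: amber pharmacy vial with white cap, 44 mm wide, 66 mm tall, stands beside the dock. Origin: centre of its underside.
- pink_carton: Bystander, not to be disturbed: pink medicine carton, 26x45 mm, 86 mm tall, stands beside the dock on its other side. Origin: centre of its underside.
- stamp: Bystander, not to be disturbed: wooden-handled rubber stamp, 24x52 mm, 71 mm tall. Origin: centre of its underside.
- white_bottle: Bystander, not to be disturbed: white stock bottle, 53 mm wide, 85 mm tall. Origin: centre of its underside.
- tape: Bystander, not to be disturbed: roll of brown packing tape lying flat, 96 mm wide, 48 mm tall. Origin: centre of its underside.
- yellow_carton: Bystander, not to be disturbed: yellow medicine carton, 50x50 mm, 76 mm tall. Origin: centre of its underside.
- orange_vial: Bystander, not to be disturbed: orange pharmacy vial with white cap, 47 mm wide, 74 mm tall. Origin: centre of its underside.
Things that resemble listed ones, but are neither listed nor needed, are in the scene too. Of the things like the cassette, leave any that is purple; of the rest the larger one is meant.

How it is judged:
By the outcome, as a careful person would: the job done as asked, in the order asked, and still so for the second after the job is handed in, with the robot touching nothing.
It also fails if it takes over 38 s, if anything falls off the work surface, if the arm or the gripper's body presses on something with over 40 N, if the wrist force passes 120 N, or if a joint passes its speed limit or range.

ROBOT

A 7-joint arm with a two-finger parallel gripper is mounted at the origin on a cart in front of the work surface, level with it; the furniture and walls round the work are solid. World frame = base frame: x ahead of the robot, y to its left, z up, the work surface at z = 0. Lengths are in m, angles in rad, forces in N, time in s.
With the tool pointing down it reaches from about 0.425 to 0.875 m from the base axis. Payload 9.9 kg.
Tool frame: the origin (TCP) lies on the mounting face of the last link; the fingertips stand 173 mm ahead of it and the grasp point (between the pads) lies 155 mm ahead of it; z points along the fingers, y is the line along which they close (so a half turn about z gives the same grasp; the last joint's range is limited). The gripper opens to 85 mm and grips with 20 to 120 N. Pads are 22 mm wide; open, the fingers measure 114 mm over their backs; the gripper's body (76 mm by 85 mm) begins 54 mm behind the grasp point. The pads swing forward as they close: fully open they stand 13 mm farther back than shut.
Start: joints at [1.141, 0.576, 0.025, 1.437, -0.015, 1.129, -0.057], TCP at [0.229, -0.635, 0.405] pointing down, gripper open.
Joint ranges: [-2.76, 2.76], [-0.34, 2.15], [-1.52, 1.57], [0.19, 2.46], [-1.09, 4.23], [0.17, 1.99], [-2.82, 2.82]. Speed limits (rad/s): [2.22, 2.22, 3.01, 3.01, 3.14, 3.14, 3.14].

INTERFACE

Orientations are given as a rotation vector (axis times angle).
In Python, from cell import bot, jaws, kinematics, telemetry, optics, workorder gives the robot as it stands. Calls block until the motion is done:
- bot.move_to(position, orientation): joint-space move of the TCP to a pose.
- bot.line_to(position, ori=None, speed=0.15, max_force=None): straight line of the TCP; ori=None keeps the orientation; speed is the mean speed in m/s. With max_force (N) it stops when the force on the tool has changed by that much, and returns True; else False.
- bot.set_joints(angles): joint-space move.
- jaws.let_go() and jaws.close_gripper(newtons=None): open the fingers fully, or close them until they stop; newtons is the grip in N (None keeps the last).
- bot.dwell(seconds).
- kinematics.ik(position, orientation): joint angles nearest the present ones, or None.
- telemetry.observe(): the state.
- optics.camera(name): name is "side" or "top" or "wrist"; returns a dict with "img" (480x640x3 uint8, blue, green, red), "vertical_fov" (degrees; the focal length in pixels is half the picture's height over the tangent of half this angle, whatever the lens; pixels are square), "cx", "cy" (the principal point, pixels), "xyz" and "attitude" of the camera in the world; the wrist camera has in their place "mount" (4x4, takes a point from camera to tool coordinates, whose origin is the TCP and whose axes are the flange's). Camera axes: x right, y up, looking along -z (the intrinsics and any distortion apply to the point x, -y, -z); pixel columns grow to the right and rows downward; lengths in m; the calibration is good to about 2 mm. The wrist camera is an equidistant fisheye: a pixel r from the principal point sees the ray r / f radians off the axis. A picture is of the moment at which its call begins: read the wrist's pose just before it. There is no depth.
A pose or a line that the arm cannot do raises bot.Unreachable and nothing moves.
- workorder.finish_job(): hands the job in; it is judged then, once.
Trained networks look in a picture, given as the dict that the camera call returned (one of the last four; its "shot" number tells which), for a name from the list of things; names that differ only in an ending like _2 or _b are one class to them, and where a whole thing is asked for, a point or a joint stands for the part that bears it (a point fixed in the world has none). Each returns a list of dicts, best first, with "p" (0 to 1); they miss things now and then, are a little off and sometimes report something else, mostly with a low value. They report only what shows in the picture. A call takes as long as a camera call. They do not tell look-alikes from the thing itself.
- optics.outline_of(picture, query): "pixels" (480x640 bool, what is visible of it) and "bbox" ([centre column, centre row, width, height] in pixels, round what is visible of it).
- optics.pinpoint(picture, query): "point" ([row, column] in pixels: a listed point, or the origin of a listed thing).
The state is a dict: "t": time; "qpos": joint angles; "joint_vel": joint speeds; "effort": joint torques, N m; "ee_pos": TCP position; "orientation": TCP orientation; "contact_force": force on the tool from outside, world axes, zero at the start; "torque": the same for the moment, N m; "width": finger opening in m; "grasp_force": force on a finger pad.
Only numpy, scipy, OpenCV 4.12 (cv2) and the standard library are available. Lean on these libraries where they do the work, as an engineer would, in place of code of your own. Each camera call takes 0.05 s, during which the arm holds its last target. There are 200 camera calls.

## Working session

There is one attempt and no reset: what is moved stays moved. The work goes in short steps, each a Python script; the robot and the scene stay as the last script left them, time stands still between calls to the robot, and variables do not carry over. Pictures are saved under pics/ and viewed, at most 10 in all, crops included, and the job is handed in when it is done.

```bash
ls; mkdir -p pics
cat > h.py <<'E'
import numpy as np, cv2
from scipy.spatial.transform import Rotation as R
from cell import bot, jaws, kinematics, telemetry, optics, workorder
def ray(p,uv):
    f=240/np.tan(np.radians(p["vertical_fov"])/2)
    A=np.array(p["attitude"],float)
    M=A if A.shape==(3,3) else R.from_rotvec(A).as_matrix() if A.size==3 else R.from_quat(A).as_matrix()
    return np.array(p["xyz"]), M@np.array([(uv[0]-p["cx"])/f,-(uv[1]-p["cy"])/f,-1])
def onz(p,uv,z):
    o,d=ray(p,uv); return o+d*(z-o[2])/d[2]
E
python3 - <<'E'
from h import *
for n in ("top","side"):
    p=optics.camera(n); cv2.imwrite(f"pics/{n}0.png",p["img"])
    print(n,{k:v for k,v in p.items() if k!="img"})
    for q,z in (("gate",.037),("stop",.010),("press_pad",.043),("cassette",.021),("dock",0)):
        for r in optics.pinpoint(p,q)[:4]:
            uv=r["point"][::-1]; print(q,round(r["p"],2),np.round(uv,1),np.round(onz(p,uv,z),4))
print(telemetry.observe())
E
```

```text
pics
top {'vertical_fov': 46.46786876563781, 'cx': 334.71657059636533, 'cy': 229.0432792385191, 'xyz': array([ 0.26773241, -0.01280093,  1.74440868]), 'attitude': array([ 0.10821756, -0.11447457, -1.58080858]), 'shot': 1}
gate 0.7 [345. 222.] [ 0.5326 -0.0533  0.037 ]
stop 0.95 [317.4 232.3] [0.5052 0.033  0.01  ]
press_pad 0.94 [278.  216.2] [0.5523 0.1532 0.043 ]
press_pad 0.66 [323.  279.8] [0.355  0.0164 0.043 ]
press_pad 0.58 [393.9 211.9] [ 0.5613 -0.2047  0.043 ]
press_pad 0.28 [317.2 231.6] [0.5029 0.0327 0.043 ]
cassette 0.96 [260.6 220.5] [0.5431 0.2095 0.021 ]
cassette 0.92 [334.4 276.2] [ 0.3667 -0.0184  0.021 ]
cassette 0.73 [379.7 215.2] [ 0.5552 -0.1625  0.021 ]
dock 0.62 [360.5 217.3] [ 0.5527 -0.1034  0.    ]
dock 0.26 [340.7 187.1] [ 0.651  -0.0422  0.    ]
side {'vertical_fov': 49.86038541792958, 'cx': 322.2114350928583, 'cy': 246.16883617797504, 'xyz': array([ 0.4797116 , -1.24878109,  0.59671326]), 'attitude': array([ 1.16011418e+00, -1.06953996e-03, -1.81420055e-02]), 'shot': 2}
gate 0.72 [341.3 256.7] [ 0.5425 -0.0336  0.037 ]
gate 0.19 [332.6 216.3] [0.5301 0.
[... 478 characters left out ...]
  ]
{'t': 0.6, 'qpos': array([ 1.14120601,  0.57569055,  0.02486218,  1.43709393, -0.01499535,
        1.12901976, -0.0565053 ]), 'joint_vel': array([-0.00021773,  0.00086046,  0.00025444, -0.00106263, -0.00227993,
        0.00028429,  0.00082704]), 'effort': array([-2.07245066e-03, -7.65091825e+01,  2.24701837e+00, -2.86189198e+01,
        1.53321947e-02,  3.03800116e-03,  5.37995675e-05]), 'ee_pos': array([ 0.22880788, -0.63504104,  0.40469649]), 'orientation': array([-3.09471616e+00, -5.40499961e-01, -2.25723581e-05]), 'contact_force': array([ 0.91641381,  0.96234666, -0.64961313]), 'torque': array([ 0.01086509,  0.03210575, -0.01303762]), 'grasp_force': 0.0, 'width': 0.08542923014101737}
```

Run:
```python
import cv2
a=cv2.imread("pics/top0.png")[140:320,210:450]; cv2.imwrite("pics/topc.png",cv2.resize(a,(800,600),interpolation=cv2.INTER_CUBIC))
a=cv2.imread("pics/side0.png")[190:340,230:430]; cv2.imwrite("pics/sidec.png",cv2.resize(a,(800,600),interpolation=cv2.INTER_CUBIC))
```

```text
(no output)
```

View pics/topc.png

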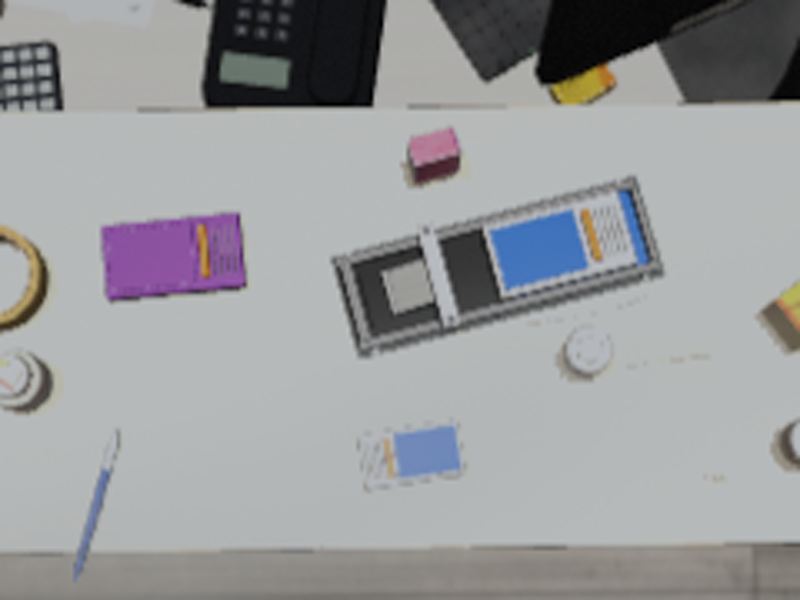

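View pics/sidec.png

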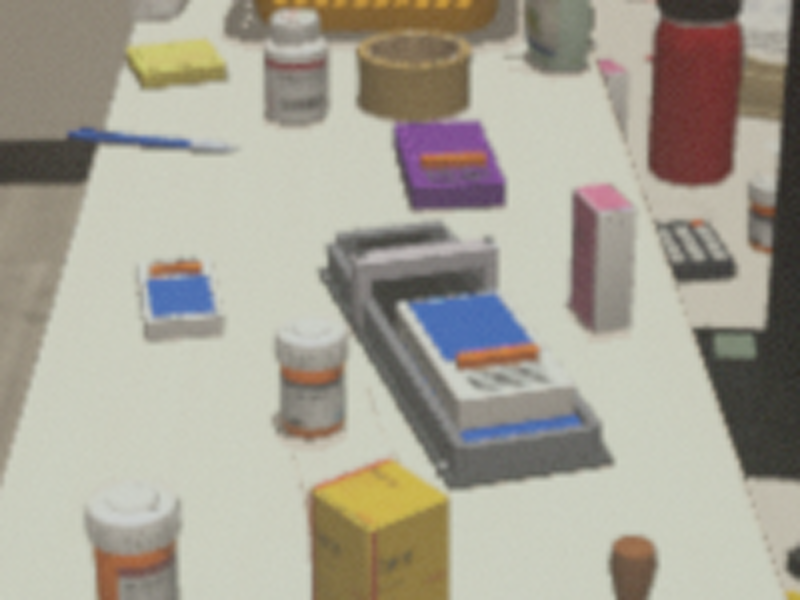

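The crops show the blue-panelled cassette in the dock, with its rib at top-crop pixel (593,235) and the gate at (438,278). The loading direction is image left and slightly down, about 103° yaw. The purple and small blue cassettes are lookalikes. Before moving I'll check the whole side view for obstacles.

View pics/side0.png

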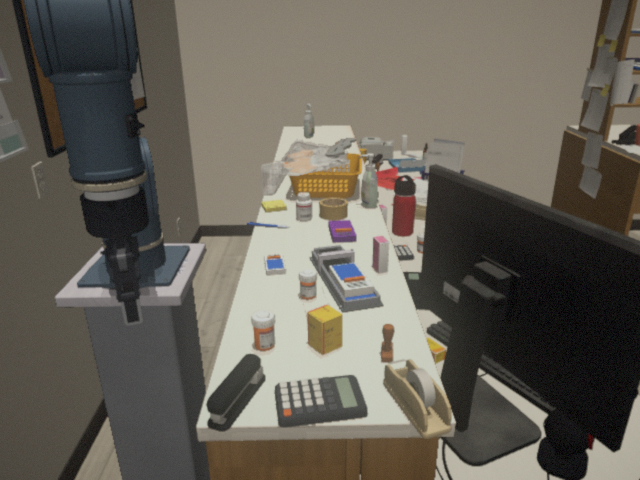

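Run:
```python
from h import *
P=np.array([.563,-.2]); 
for yaw in (103,-77):
    a=np.radians(yaw); x=np.array([np.cos(a),np.sin(a),0]); z=np.array([0,0,-1.]); M=np.stack([x,np.cross(z,x),z],1)
    rv=R.from_matrix(M).as_rotvec()
    for h in (.45,.25,.205): print(yaw,h,np.round(kinematics.ik([*P,h],rv),2))
p=optics.camera("top");s=optics.camera("side")
def tri(a,b):
    (o1,d1),(o2,d2)=ray(p,a),ray(s,b); A=np.stack([d1,-d2],1); t=np.linalg.lstsq(A,o2-o1,rcond=None)[0]
    q1,q2=o1+t[0]*d1,o2+t[1]*d2; return (q1+q2)/2,np.linalg.norm(q1-q2)
for n,a,b in (("gate",(345,222),(341.3,256.7)),("stop",(317.4,232.3),(329.1,252.5)),("pad",(393.9,211.9),(355.5,283.7)),("cass",(379.7,215.2),(349.6,283))):
    print(n,tri(a,b))
```

```text
103 0.45 [ 0.55  0.45 -0.44  1.57  0.2   1.17  0.29]
103 0.25 [ 0.5   0.65 -0.37  1.81  0.33  0.74  0.18]
103 0.205 [ 0.48  0.71 -0.34  1.84  0.37  0.65  0.14]
-77 0.45 [ 0.03  0.44  0.36  1.59 -0.17  1.14 -2.48]
-77 0.25 [ 0.02  0.67  0.4   1.83 -0.38  0.71 -2.29]
-77 0.205 [ 0.03  0.74  0.38  1.86 -0.44  0.63 -2.23]
gate (array([ 0.53646581, -0.05300321,  0.0451146 ]), np.float64(0.010200990706320036))
stop (array([0.50836012, 0.03294716, 0.01879092]), np.float64(0.008621661276871072))
pad (array([ 0.56361772, -0.20426841,  0.04681359]), np.float64(0.005889772208152961))
cass (array([ 0.55510073, -0.16193103,  0.02699835]), np.float64(0.001817473581051392))
```

The side view shows the dock at about (345,275), the amber vial at (307,285) and the pink carton at (381,254). A monitor stands to the right beyond the ledge, so I'll keep x small. Next I hover and refine with the wrist camera.

```bash
cat >> h.py <<'E'
def rot(yaw):
    x=np.array([np.cos(yaw),np.sin(yaw),0]); z=np.array([0,0,-1.]); return R.from_matrix(np.stack([x,np.cross(z,x),z],1)).as_rotvec()
def wshot():
    s=telemetry.observe(); p=optics.camera("wrist"); T=np.eye(4)
    T[:3,:3]=R.from_rotvec(s["orientation"]).as_matrix(); T[:3,3]=s["ee_pos"]
    return p,T@np.array(p["mount"])
def wonz(p,C,uv,z):
    f=240/np.tan(np.radians(p["vertical_fov"])/2); v=np.array([uv[0]-p["cx"],uv[1]-p["cy"]]); r=np.linalg.norm(v); t=r/f
    d=C[:3,:3]@np.array([np.sin(t)*v[0]/r,-np.sin(t)*v[1]/r,-np.cos(t)]); o=C[:3,3]; return o+d*(z-o[2])/d[2]
E
python3 - <<'E'
from h import *
jaws.close_gripper(40)
bot.move_to([.555,-.19,.45],rot(np.radians(103)))
s=telemetry.observe();print(s["t"],s["ee_pos"],s["width"],s["contact_force"])
p,C=wshot(); cv2.imwrite("pics/w1.png",p["img"]); print(p["vertical_fov"],p["cx"],p["cy"],np.round(C,3))
np.savez("w1.npz",C=C,cal=[p["vertical_fov"],p["cx"],p["cy"]])
for q,z in (("gate",.037),("stop",.010),("press_pad",.043),("cassette",.021),("dock",0)):
    for r in optics.pinpoint(p,q)[:3]:
        uv=r["point"][::-1]; print(q,round(r["p"],2),np.round(uv,1),np.round(wonz(p,C,uv,z),4))
E
```

```text
3.4583 [ 0.55462435 -0.19158428  0.44974139] -6.95223381352617e-05 [-0.82726865 -0.30865069 -0.39538957]
65.70646984690485 321.6329828642733 237.52319157479312 [[ 0.975 -0.21  -0.069  0.536]
 [ 0.221  0.924  0.312 -0.112]
 [-0.001 -0.32   0.947  0.421]
 [ 0.     0.     0.     1.   ]]
gate 0.61 [332.2  57.3] [ 0.5323 -0.0493  0.037 ]
gate 0.44 [241.1 157.7] [ 0.4624 -0.1709  0.037 ]
press_pad 0.64 [331.9 205.6] [ 0.5664 -0.1995  0.043 ]
cassette 0.83 [332.4 157.8] [ 0.5566 -0.1528  0.021 ]
cassette 0.73 [196.2   4.6] [ 0.3719 -0.0112  0.021 ]
dock 0.75 [333.6 108. ] [ 0.5463 -0.0995  0.    ]
```

View pics/w1.png

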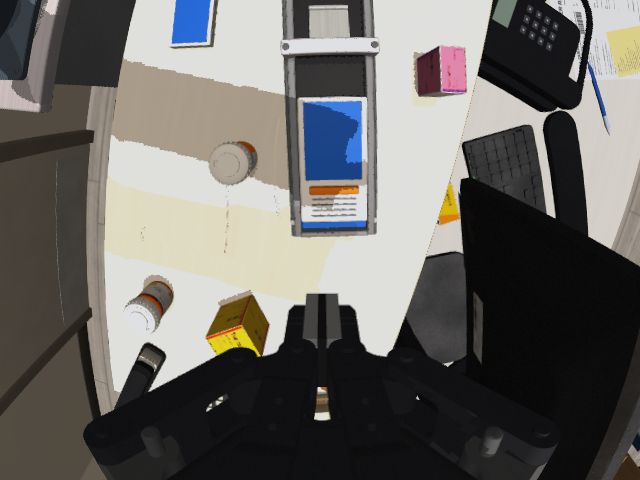

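The wrist view is clear. The cassette top corners are at about (298,98), (366,97), (302,221) and (369,219), the rib is near (334,190) and the gate at row ~47. Fitting the pose from these picks.

Run:
```python
from h import *
d=np.load("w1.npz"); C=d["C"]; p=dict(zip(("vertical_fov","cx","cy"),d["cal"]))
pk=[("FL",298,98,.043),("FR",366,97,.043),("RL",302,221,.043),("RR",369,219,.043),("ribL",310,194,.051),("ribR",358,193,.051),("gL",283,53,.052),("gR",379,52,.052),("dRL",291,236,.026),("dRR",376,236,.026)]
W={n:wonz(p,C,(u,v),z)[:2] for n,u,v,z in pk}
for n in W: print(n,np.round(W[n],4))
f=(W["FL"]+W["FR"])/2; r=(W["RL"]+W["RR"])/2; print("len",np.linalg.norm(f-r),"wid",np.linalg.norm(W["FL"]-W["FR"]),np.linalg.norm(W["RL"]-W["RR"]),"yaw",np.degrees(np.arctan2(*(f-r)[::-1])),"c",(f+r)/2)
g=(W["gL"]+W["gR"])/2; e=(W["dRL"]+W["dRR"])/2; print("dock yaw",np.degrees(np.arctan2(*(g-e)[::-1])),np.linalg.norm(g-e),"ribmid",(W["ribL"]+W["ribR"])/2)
im=cv2.imread("pics/w1.png")[30:250,270:400]; cv2.imwrite("pics/w1c.png",cv2.resize(im,None,fx=2.7,fy=2.7,interpolation=cv2.INTER_CUBIC))
```

```text
FL [ 0.5084 -0.0985]
FR [ 0.5742 -0.0821]
RL [ 0.5393 -0.2228]
RR [ 0.6081 -0.2049]
ribL [ 0.5413 -0.1908]
ribR [ 0.5886 -0.1788]
gL [ 0.4848 -0.0574]
gR [ 0.5754 -0.0351]
dRL [ 0.531  -0.2477]
dRR [ 0.6243 -0.2265]
len 0.12775648919101937 wid 0.06781208543643807 0.07109197662616552 yaw 104.70674020862404 c [ 0.55752261 -0.15208647]
dock yaw 103.98124060484729 0.19669177826210704 ribmid [ 0.56496092 -0.18479257]
```

View pics/w1c.png

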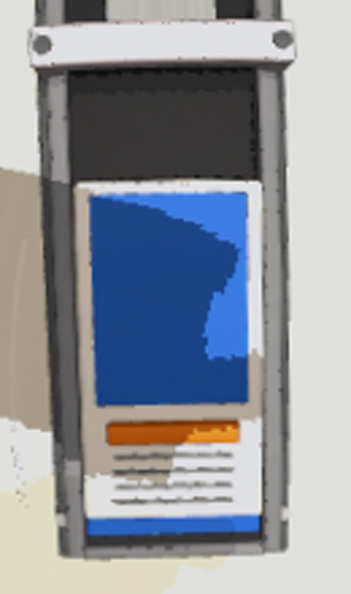

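Several readings agree on yaw ≈104°, cassette centre ≈(0.557,-0.152) and pad ≈(0.5685,-0.1985). The dock origin is ≈(0.543,-0.099), so the travel is ≈126 mm. Now I press.

```bash
cat >> h.py <<'E'
YAW=np.radians(104); U=np.array([np.cos(YAW),np.sin(YAW)]); PAD=np.array([.5685,-.1985])
def st(t=""):
    s=telemetry.observe(); F=s["contact_force"]; e=s["ee_pos"]
    print(t,round(s["t"],2),"along %.1f lat %.1f z %.1f"%((e[:2]-PAD)@U*1e3,(e[:2]-PAD)@[-U[1],U[0]]*1e3,e[2]*1e3),"F along %.1f lat %.1f z %.1f"%(F[:2]@U,F[:2]@[-U[1],U[0]],F[2])); return s
E
python3 - <<'E'
from h import *
bot.move_to([*PAD,.25],rot(YAW)); st("hover")
print(bot.line_to([*PAD,.222],speed=.06,max_force=8)); st()
print(bot.line_to([*PAD,.195],speed=.025,max_force=7)); st("touch")
print(bot.line_to([*PAD,.190],speed=.025,max_force=14)); st("press")
bot.dwell(.2); st()
p,C=wshot(); cv2.imwrite("pics/w2.png",p["img"])
E
```

```text
hover 4.58 along -0.2 lat -0.6 z 251.1 F along -0.2 lat -0.5 z -0.4
False
 5.19 along 0.0 lat -0.0 z 221.8 F along 1.2 lat -0.2 z 0.1
True
touch 5.75 along -0.1 lat -0.2 z 212.4 F along 1.4 lat 0.6 z 8.1
True
press 6.22 along -0.0 lat -0.2 z 206.5 F along 2.4 lat 4.5 z 14.6
 6.42 along -0.0 lat -0.2 z 206.5 F along 1.4 lat 4.1 z 13.4
```

View pics/w2.png

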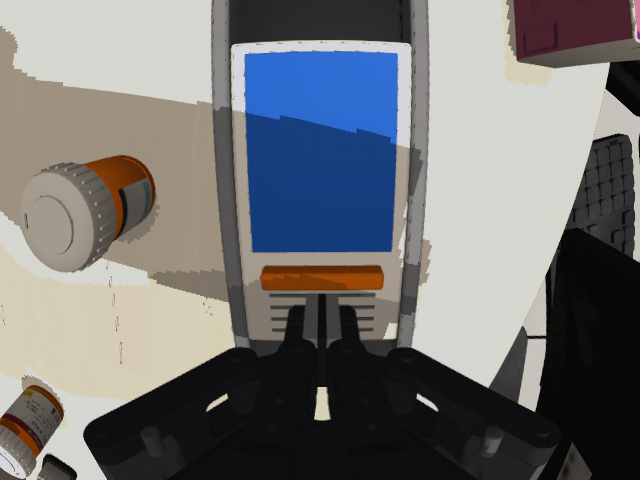

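The fingers sit behind the orange rib (rib at about (322,278)), centred, with the bed about 9.5 mm down. I'll press harder and then push in short, force-checked steps.

```bash
cat > push.py <<'E'
from h import *
def press(a,target=26):
    s=telemetry.observe(); d=target-s["contact_force"][2]
    if d>3: bot.line_to([*(PAD+a*U),s["ee_pos"][2]-.004],speed=.015,max_force=d)
    elif d<-10: bot.line_to([*(PAD+a*U),s["ee_pos"][2]+.0004],speed=.02)
def push(a0,a1,step=.01,fm=30):
    a=a0; zs=None
    while a<a1-1e-6:
        press(a); s=telemetry.observe(); z=s["ee_pos"][2]
        a=min(a+step,a1)
        hit=bot.line_to([*(PAD+a*U),z],speed=.035,max_force=fm); s=st("hit" if hit else "")
        if hit or s["contact_force"][2]<14 or s["ee_pos"][2]>.2085: print("STOP"); break
E
python3 - <<'E'
from push import *
press(0); st("pressed")
push(0,.04)
E
```

```text
pressed 6.67 along 0.1 lat -0.2 z 206.4 F along 2.1 lat 2.7 z 14.2
 7.32 along 7.8 lat -0.5 z 208.0 F along -6.4 lat 1.3 z 12.6
STOP
```

The arm is compliant, at several N/mm, and a force stop holds the measured pose. I'll command z explicitly below the surface and integrate.

```bash
cat > push.py <<'E'
from h import *
def go(a,z,v=.03,fm=None): 
    h=bot.line_to([*(PAD+a*U),z],speed=v,max_force=fm); return h,st(f"{'HIT ' if h else ''}cmd {a*1e3:.0f} {z*1e3:.1f} |")
E
python3 - <<'E'
from push import *
a=.0085
for z in (.206,.2045,.203,.2015):
    h,s=go(a,z,.02)
    if s["contact_force"][2]>24: break
for k in range(2):
    a+=.006; h,s=go(a,z,.03)
E
```

```text
cmd 8 206.0 | 7.57 along 7.5 lat -0.6 z 207.3 F along -2.7 lat 0.4 z 13.1
cmd 8 204.5 | 7.82 along 7.5 lat -0.6 z 206.3 F along -1.3 lat 2.2 z 18.7
cmd 8 203.0 | 8.07 along 7.6 lat -0.7 z 206.0 F along 0.5 lat 6.3 z 32.9
cmd 14 203.0 | 8.42 along 10.2 lat -0.7 z 206.2 F along -13.6 lat 2.6 z 26.7
cmd 20 203.0 | 8.77 along 15.7 lat -1.0 z 206.2 F along -15.4 lat 2.0 z 24.5
```

```bash
cat >> push.py <<'E'
def run(a,z,a1,step=.012,target=27,falong=-32):
    while a<a1:
        a+=step; h,s=go(a,z); F=s["contact_force"]
        z+=np.clip((F[2]-target)/10e3,-.0008,.0008)
        if F[:2]@U<falong or not 14<F[2]<45 or not .2025<s["ee_pos"][2]<.2085: print("STOP"); break
    print(a,z); return a,z
E
python3 - <<'E'
from push import *
run(.0205,.2028,.068)
E
```

```text
cmd 32 202.8 | 9.32 along 26.7 lat -0.8 z 206.3 F along -18.4 lat 2.4 z 27.3
cmd 44 202.8 | 9.87 along 38.5 lat -0.8 z 206.3 F along -19.1 lat 2.9 z 29.1
cmd 56 203.0 | 10.42 along 50.7 lat -0.7 z 206.3 F along -18.0 lat 3.7 z 26.8
cmd 68 203.0 | 10.97 along 62.4 lat -0.6 z 206.3 F along -20.6 lat 4.0 z 29.4
0.06849999999999999 0.20325206501235424
```

Run:
```python
from push import *
run(.0685,.203,.128)
p,C=wshot(); cv2.imwrite("pics/w3.png",p["img"])
```

```text
cmd 80 203.0 | 11.52 along 74.1 lat -0.5 z 206.4 F along -21.5 lat 4.3 z 31.4
cmd 92 203.4 | 12.07 along 86.2 lat -0.5 z 206.5 F along -22.0 lat 4.2 z 28.2
cmd 104 203.6 | 12.62 along 98.1 lat -0.4 z 206.4 F along -22.1 lat 3.8 z 27.1
cmd 116 203.6 | 13.17 along 110.1 lat -0.4 z 206.3 F along -23.6 lat 2.8 z 26.6
cmd 128 203.5 | 13.72 along 122.2 lat -0.3 z 206.2 F along -21.3 lat 3.9 z 26.6
0.1285 0.2034891042949645
```

View pics/w3.png

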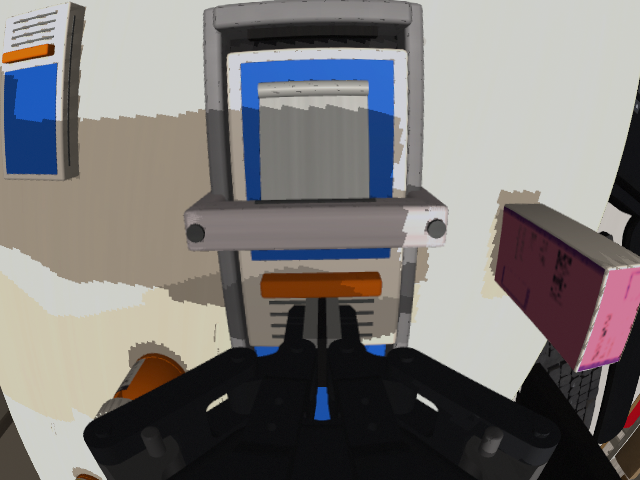

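The cassette is under the gate and the drag spring. Its nose (row ~52) is still a few mm short of the stop (row ~38), so I keep pushing until the force rises.

Run:
```python
from push import *
a,z=run(.1285,.2034,.152,step=.004,falong=-36)
bot.dwell(.3); st("hold")
p,C=wshot(); cv2.imwrite("pics/w4.png",p["img"])
```

```text
cmd 132 203.4 | 14.05 along 127.7 lat -0.4 z 205.4 F along -17.6 lat 2.6 z 21.8
cmd 136 202.9 | 14.33 along 130.0 lat -0.3 z 205.4 F along -24.3 lat 3.2 z 27.3
cmd 140 202.9 | 14.62 along 132.1 lat -0.3 z 205.4 F along -31.4 lat 2.9 z 23.9
cmd 145 202.6 | 14.9 along 133.0 lat -0.2 z 205.5 F along -44.3 lat 3.0 z 24.5
STOP
0.14450000000000002 0.20234731269481776
hold 15.2 along 133.0 lat -0.1 z 205.4 F along -43.5 lat 2.9 z 24.3
```

View pics/w4.png

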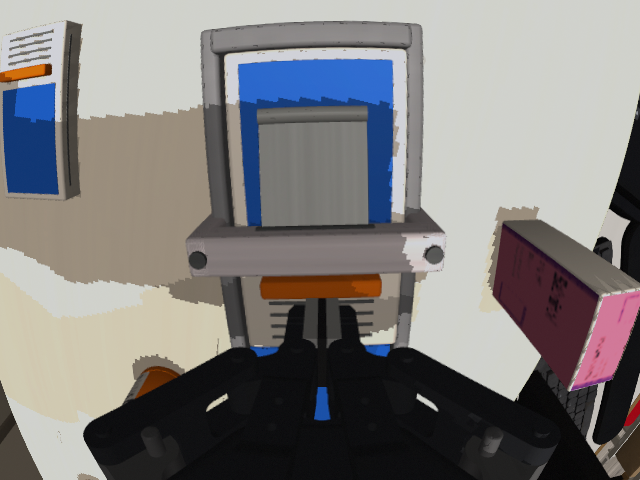

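The push force rose to 44 N at the stop, the tips dropped 1 mm (rear on the floor, bed released), and the image shows the nose touching the stop. Now I unload without dragging back, lift straight up and look.

Run:
```python
from push import *
go(.1335,.2058,.03)
go(.1325,.2085,.03)
go(.1315,.235,.06)
go(.08,.36,.15)
p,C=wshot(); cv2.imwrite("pics/w5.png",p["img"])
p=optics.camera("side"); cv2.imwrite("pics/s5.png",p["img"])
```

```text
cmd 134 205.8 | 15.78 along 130.4 lat -0.5 z 206.1 F along -12.8 lat -2.1 z -1.6
cmd 132 208.5 | 16.03 along 130.4 lat -0.2 z 208.6 F along -9.1 lat -1.2 z -1.2
cmd 132 235.0 | 16.62 along 131.7 lat 0.0 z 235.1 F along 0.2 lat 0.1 z -0.2
cmd 80 360.0 | 17.68 along 80.4 lat 0.2 z 359.2 F along 0.3 lat -0.4 z -0.4
```

View pics/w5.png

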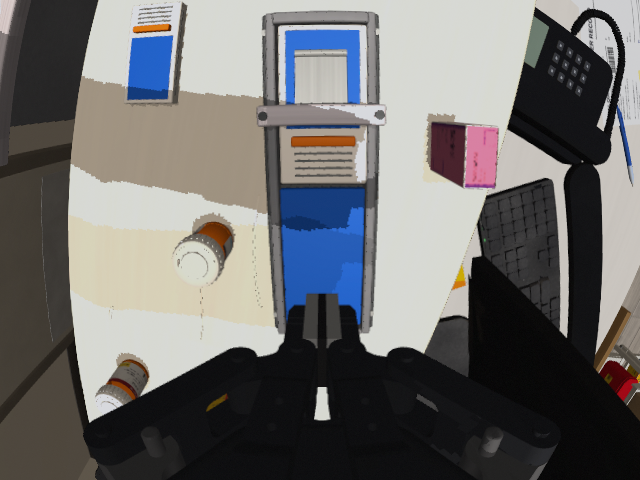

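The blue bed is up behind the cassette and the bystanders are unmoved. With my last view I check the nose-to-stop gap closely, before (w4, left) and after release (w5, right).

Run:
```python
import cv2,numpy as np
a=cv2.imread("pics/w4.png")[15:135,195:435]; b=cv2.imread("pics/w5.png")[5:195,250:390]
a=cv2.resize(a,(400,200),interpolation=cv2.INTER_CUBIC); b=cv2.resize(b,(400,543),interpolation=cv2.INTER_CUBIC)
c=np.zeros((543,800,3),np.uint8); c[:200,:400]=a; c[:,400:]=b
s=cv2.imread("pics/s5.png")[225:310,300:400]; c[203:543,:400]=cv2.resize(s,(400,340),interpolation=cv2.INTER_CUBIC)
cv2.imwrite("pics/cmp.png",c)
```

```text
(no output)
```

View pics/cmp.png

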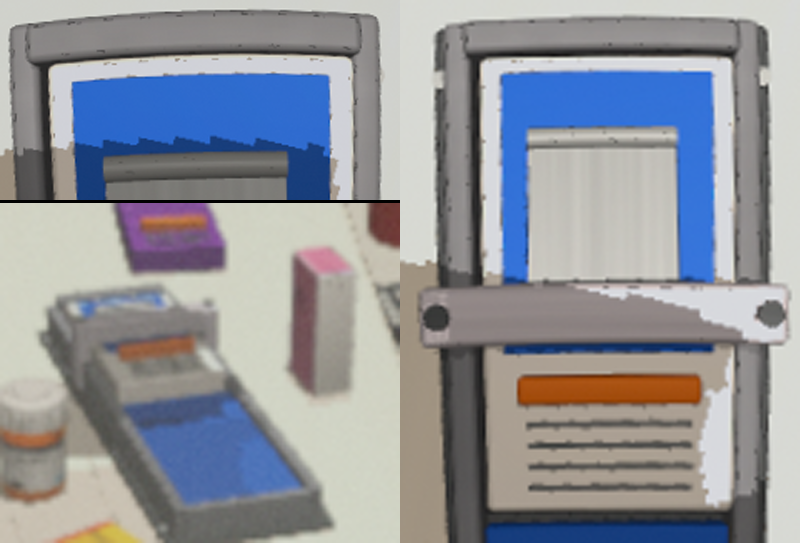

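The nose is flush against the stop with no dark gap, the bed is up, and nothing else has moved. Handing in.

Run:
```python
from h import *
print(workorder.finish_job())
```

```text
the job is handed in; nothing more can be done
None
```

The job is handed in with no verdict returned: in the last images the cassette's nose is flush against the end stop, the blue bed is up behind it, the hand is clear, and the bystanders in view look undisturbed.

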